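# Hang the indicator plate on its headed screw and close the keeper

### The job

Lift the indicator on its mounting plate out of the rack and hang it on the upright of the gauge fixture: pass the keyhole over the screw head and slide the plate down gently, without letting it drop, until it rests fully home on the screw. Then slide the keeper fully across over the plate's shoulder so that the plate cannot lift off, let go, and leave the other things on the bench undisturbed.

Things in the scene. Friction and masses are not known exactly. Their poses are not given: they have to be found in the camera images.
- plate_tab (a point): Centre of the grip tab (30 wide in y, 12 thick in x, 50 high) on top of the loose part, an upright bare aluminium plate 80 wide (y), 6 thick (x), 125 high, about 450 g, a round grey indicator (56 diameter, 24 deep) low on its front (+x). The point is 25 below the tab's top, 25 above the plate's shoulders, 150 above its lower edge, 3 in front of its mid-thickness. z up.
- plate_keyhole (a point): Centre of the keyhole's round opening (22 across) through the same plate, at mid-thickness, 80 above its lower edge, 70 below the tab's centre; same axes as the tab. From the opening a slot 10 wide runs straight up. When the plate hangs fully home this point is 24 below the screw's axis.
- screw (a point): Headed screw level out of the fixture's upright, 130 above the bench: shank 7 diameter, flat round head 16 diameter, 4 thick. The point is on its axis, midway between the upright's face and the head's underside, 9 apart (4.5 each way). x points out along the screw to the head, away from the robot (yaw within 20 degrees), y along the upright, z up.
- fixture: Fixed gauge fixture of dark steel, same axes as the screw; origin on the bench under the upright's middle, 32 to +y of the screw and 14.5 behind the screw point. Upright: 160 wide, 20 thick, its top 149 above the bench, 154 with the guide rail on it. Base plate: 180 wide, 15 thick, from 40 behind to 70 in front of the origin.
- keeper_knob (a point): Half-way up an upright dark knob, 13 diameter, 30 high, on the keeper: a steel bar 32 deep (x), 40 long (y), 10 thick that slides along the upright's top, its underside 154 above the bench (3 above the shoulder of a plate that is home). The point is 179 above the bench, 15 below the knob's top. The bar's inner end is 33 from the knob's axis, towards the screw. Axes as the screw's.
- keeper (a joint): Keeper position in m: 0 open (knob 99 mm to the +y side of the screw), 0.044 fully closed (knob 55 mm to the +y side, bar over the plate's shoulder). It moves along the screw's -y as this grows, drags with about 1.5 N and stays where it is left; a plate that is not home blocks it.
- rack: Fixed rack in which the plate stands: a base 70 by 120 and 8 thick, with two grooved posts, 62 high over the base, that hold the plate's side edges with 1 to 2 mm of play. Origin at the centre of its underside; the plate stands on the base, straight over the origin, its front to +x. The plate comes free when it is raised 65 mm straight up.
- sleeve: Bystander: thick-walled dark steel sleeve, 56 diameter, 50 high; origin at the centre of its underside.
- pin: Bystander: stepped dark steel pin, 40 diameter foot, 62 high; origin at the centre of its underside.
- case: Bystander: flat yellow plastic case 70 by 100, 22 high; origin at the centre of its underside.
Things that resemble listed ones, but are neither listed nor needed, are in the scene too. Of the things like the part that bears plate_tab, leave any that is turquoise; of the rest the smaller one is meant.

How it is judged (in metres and radians):
On the way, in this order (a step that is already met when the one before it is completed fails the run):
1. the screw head has passed through the keyhole's round opening, the keeper still open (z of screw in the frame of plate_keyhole between -0.006 and 0.018 m and y of screw in the frame of plate_keyhole between -0.007 and 0.007 m and x of screw in the frame of plate_keyhole between -0.005 and 0.005 m and value of joint keeper below 0.022 m).
2. the plate is slid down home on the screw, the keeper still open (z of screw in the frame of plate_keyhole above 0.021 m and x of screw in the frame of plate_keyhole between -0.006 and 0.006 m and value of joint keeper below 0.022 m), for 0.2 s.
At the end, for the whole second after the job is handed in: The plate hangs at rest and upright (within 0.12 rad) on the shank, the screw axis 21 to 28 mm above the keyhole opening's centre, within 4 mm sideways and 6 mm along the screw; the keeper is at least 36 mm closed over its shoulder (z of screw in the frame of plate_keyhole between 0.021 and 0.028 m and y of screw in the frame of plate_keyhole between -0.004 and 0.004 m and x of screw in the frame of plate_keyhole between -0.006 and 0.006 m and angle between plate_keyhole's own z axis and vertical below 0.12 rad and value of joint keeper above 0.036 m and linear speed of plate below 0.02 m/s); the robot touches nothing.
It fails at once if a bystander is moved more than 20 mm (distance of any of sleeve, pin, case from where it was at the start of the episode above 0.02 m).
It fails at once if with the screw in the keyhole, the plate is let drop (moves faster than 0.25 m/s) (x of screw in the frame of plate_keyhole between -0.006 and 0.006 m and y of screw in the frame of plate_keyhole between -0.008 and 0.008 m and z of screw in the frame of plate_keyhole between -0.006 and 0.03 m and linear speed of plate above 0.25 m/s).
It also fails if it takes over 51 s, if anything falls off the work surface, if the arm or the gripper's body presses on something with over 40 N, if the wrist force passes 120 N, or if a joint passes its speed limit or range.

### The arm

A 6-joint arm with a two-finger parallel gripper is mounted at the origin on the work surface. World frame = base frame: x ahead of the robot, y to its left, z up, the work surface at z = 0. Lengths are in m, angles in degrees, forces in N, time in s.
With the tool pointing down it reaches from about 0.375 to 0.9 m from the base axis. Payload 3.1 kg.
Tool frame: the origin (TCP) lies on the centre line of the jaws, within the pads' length; the fingertips stand 25 mm ahead of it and the grasp point (between the pads) lies 6 mm ahead of it; z points along the fingers, y is the line along which they close (so a half turn about z gives the same grasp; the last joint's range is limited). The gripper opens to 87 mm and grips with 3 to 60 N. Pads are 19 mm wide; open, the fingers measure 117 mm over their backs; the gripper's body (75 mm by 190 mm) begins 51 mm behind the grasp point.
Start: joints at [62.366, 30.224, 82.088, -0, 67.689, -10.227], TCP at [0.187, 0.596, 0.248] pointing down, gripper open.
Joint ranges: [-176.69, 176.69], [-43.24, 126.21], [12.49, 139.97], [-82, 262], [0, 151.66], [-163.58, 163.58]. Speed limits (degrees/s): [159.86, 159.86, 180, 180, 180, 180].

### API

Orientations are given as a 3x3 rotation matrix whose columns are the frame's x, y, z axes.
In Python, from rig import bot, cams, models gives the robot as it stands. The module is installed in compiled form; this text tells all that it offers.
- The arm moves only by the shell command python3 -m handwheel 'ROWS' [OPENING]. ROWS is JSON, a list of rows, each a list of 6 numbers: the shift along the world's x, y, z each as a share of 1 m, from -1 to 1, then the turn, a rotation vector about the world's x, y, z each as a share of 2 rad, from -1 to 1. In form: [[dx, dy, dz, wx, wy, wz], ...]. A call has exactly 8 rows; each row is the pose to reach, as a shift and turn from the pose commanded when the call began; what a row does not reach only later rows make up. A row lasts 1/12 s, in which the tool goes at most 41.7 mm and 7.16 degrees, less where a joint would pass 70% of its speed; a pose out of reach is approached as far as the arm can. A call with a number of a shift or a turn outside -1 to 1 is refused whole. A call with a gripper value outside its range is refused whole. OPENING is the opening, from -1 (shut) to 1 (fully open), so that 0 is half open, set as the call begins (- or left out, the last holds). The fingers move at their own pace and stop on an object; the grip force is fixed at half the most. Time passes only in rows, so rows that repeat a pose let the fingers close, or fill a call up. It gives the time, the measured TCP pose, the force, the opening and the grip force at its end, in the units of the state.
- bot.read_state(): the state, without advancing time (a new reading comes with each control period).
- cams.capture(name): name is "scene" or "top" or "wrist"; returns (picture, depth): 480x640x3 uint8, blue, green, red; 480x640 float32, m along the optical axis (not along the pixel's ray), 0 where there is no reading.
- cams.calibration(name): a dict with "mtx" (3x3 intrinsics, pixels), "R" (3x3) and "t" (3): a world point X has camera coordinates R X + t; the wrist camera has in their place "tool_from_camera" (4x4, takes a point from camera to tool coordinates, whose origin is the TCP and whose axes are the flange's). Camera axes: x right, y down, z forward; pixel columns grow to the right and rows downward; lengths in m; the calibration is good to about 2 mm. A picture is of the moment at which its call begins: read the wrist's pose just before it. calibration takes no time and is no camera call.
- bot.hand_in(): hands the job in; it is judged then, once.
Trained networks look in the newest picture that a camera, given by its name, has taken for a name from the list of things; names that differ only in an ending like _2 or _b are one class to them, and where a whole thing is asked for, a point or a joint stands for the part that bears it (a point fixed in the world has none). Each returns a list of dicts, best first, with "conf" (0 to 1); they miss things now and then, are a little off and sometimes report something else, mostly with a low value. They report only what shows in the picture. A call takes as long as a camera call. They do not tell look-alikes from the thing itself.
- models.spot_in(query, camera): "position" ([column, row] in pixels, amid what is visible of it).
- models.tip_of(query, camera): "position" ([column, row] in pixels: a listed point, or the origin of a listed thing).
The state is a dict: "time_s": time; "joint_positions": joint angles; "qvel": joint speeds; "tau": joint torques, N m; "position": TCP position; "tcp_rot": TCP orientation; "force": force on the tool from outside, world axes, zero at the start; "moment": the same for the moment, N m; "opening": opening from 0.0 (shut) to 1.0 (fully open); "grasp_force": force on a finger pad.
Only numpy, scipy, OpenCV 4.12 (cv2) and the standard library are available. Lean on these libraries where they do the work, as an engineer would, in place of code of your own. Each camera call takes 0.05 s, during which the arm holds its last target. There are 200 camera calls.

## Working session

There is one attempt and no reset: what is moved stays moved. The work goes in short steps, Python scripts to look and compute and a shell command to move; the robot and the scene stay as the last step left them, time stands still between calls to the robot, and variables do not carry over. Pictures are saved under pics/ and viewed, at most 10 in all, crops included, and the job is handed in when it is done.

```bash
mkdir -p pics; cat > h.py <<'E'
import numpy as np, cv2
from rig import bot, cams, models
def world(cam, px, depth, st=None, r=2):
    c=cams.calibration(cam); K=np.array(c["mtx"]); u,v=px
    d=depth[max(0,int(v)-r):int(v)+r+1,max(0,int(u)-r):int(u)+r+1]; d=d[d>0]
    if d.size==0: return None
    z=np.median(d); p=z*(np.linalg.inv(K)@[u,v,1])
    if "R" in c: return np.array(c["R"]).T@(p-np.array(c["t"]).ravel())
    p=np.array(c["tool_from_camera"])@np.r_[p,1]
    return np.array(st["tcp_rot"])@p[:3]+np.array(st["position"])
def cloud(cam, depth, st=None):
    c=cams.calibration(cam); K=np.array(c["mtx"])
    v,u=np.mgrid[:480,:640]; p=np.stack([u,v,np.ones_like(u)],-1)@np.linalg.inv(K).T*depth[...,None]
    if "R" in c: return (p-np.array(c["t"]).ravel())@np.array(c["R"])
    T=np.array(c["tool_from_camera"]); p=p@T[:3,:3].T+T[:3,3]
    return p@np.array(st["tcp_rot"]).T+np.array(st["position"])
E
python3 - <<'E'
from h import *
np.set_printoptions(precision=4,suppress=True)
print(bot.read_state())
for cam in ("scene","top"):
    im,d=cams.capture(cam); cv2.imwrite(f"pics/{cam}0.png",im); np.save(f"pics/{cam}0.npy",d)
    for q in ("plate_tab","plate_keyhole","screw","fixture","keeper_knob","rack","sleeve","pin","case"):
        for r in models.tip_of(q,cam)[:4]:
            print(cam,q,round(r["conf"],2),np.round(r["position"]),world(cam,r["position"],d))
E
```

```text
{'time_s': 0.0, 'joint_positions': array([ 62.365 ,  30.2805,  82.1558,  -0.0004,  67.6885, -10.2299]), 'qvel': array([-0.013 ,  0.1107, -0.0616, -0.0913,  0.0164, -0.0211]), 'tau': array([  0.0004, -44.0046, -17.6588,   0.0633,   0.0584,  -0.0002]), 'position': array([0.1866, 0.5958, 0.2466]), 'tcp_rot': array([[-0.9542,  0.2991, -0.001 ],
       [ 0.2991,  0.9542, -0.0019],
       [ 0.0004, -0.0021, -1.    ]]), 'force': array([ 0.6949, -0.6805, -0.5608]), 'moment': array([0.0321, 0.0152, 0.0254]), 'grasp_force': 0.0, 'opening': 0.9977612925288997}
scene plate_tab 0.86 [346. 200.] [0.5297 0.1108 0.1793]
scene plate_tab 0.83 [423. 274.] [0.6508 0.2564 0.0141]
scene plate_tab 0.74 [348. 207.] [0.5331 0.1133 0.1624]
scene plate_keyhole 0.97 [338. 207.] [0.3082 0.1821 0.0399]
scene plate_keyhole 0.58 [349. 228.] [0.3699 0.1911 0.0027]
scene plate_keyhole 0.58 [439. 257.] [0.5961 0.3346 0.0096]
scene screw 0.7 [177. 264.] [ 0.5782 -0.283   0.1363]
scene screw 0.43 [350. 262.] [0.5494 0.1128 0.0219]
scene fixture 0.72 [353. 263.] [0.552  0.1207 0.0192]
scene fixture 0.69 [196. 304.] [ 0.5
[... 405 characters left out ...]
late_tab 0.76 [281. 256.] [0.5242 0.1235 0.181 ]
top plate_tab 0.67 [226. 212.] [0.6378 0.2656 0.0175]
top plate_tab 0.63 [234. 396.] [0.2216 0.2413 0.0235]
top plate_keyhole 0.95 [256. 366.] [0.2821 0.1947 0.0012]
top plate_keyhole 0.86 [283. 258.] [0.5216 0.1204 0.1642]
top plate_keyhole 0.77 [198. 226.] [0.6081 0.3342 0.002 ]
top screw 0.55 [477. 230.] [ 0.5788 -0.2816  0.1328]
top fixture 0.81 [448. 247.] [ 0.5409 -0.21    0.1646]
top keeper_knob 0.67 [441. 241.] [ 0.5537 -0.1953  0.1641]
top rack 0.71 [286. 262.] [0.5206 0.1247 0.0111]
top sleeve 0.88 [365. 176.] [ 0.7155 -0.0587  0.0501]
top pin 0.82 [257. 171.] [0.7273 0.1888 0.0527]
top case 0.87 [446. 172.] [ 0.7308 -0.2534  0.0231]
```

View pics/scene0.png

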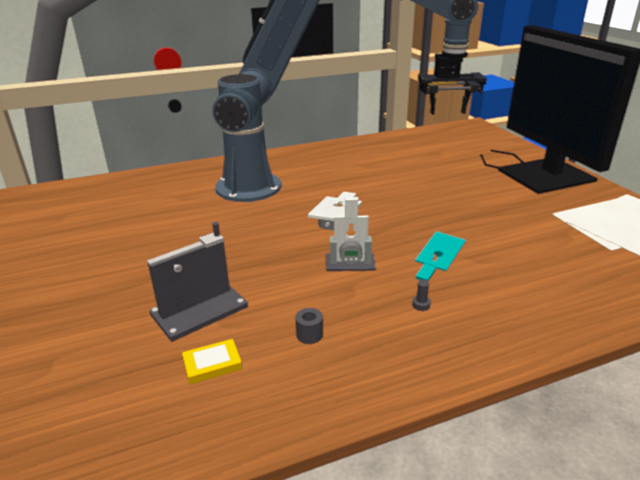

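View pics/top0.png

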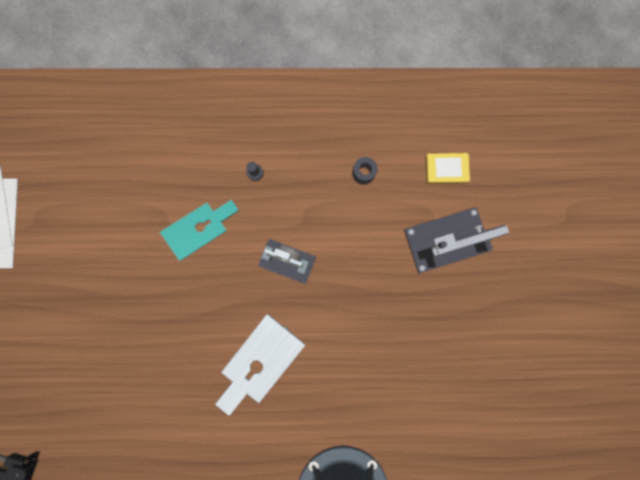

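The scene shows the grey plate with indicator standing in the rack (scene 350,235; top 285,258). A larger white decoy lies at top (262,360) and the turquoise one at (200,230). The fixture is at scene (195,280) with its screw at (177,267) and the knob at (216,230). Next I'll measure from the clouds.

```bash
python3 - <<'E'
from h import *
np.set_printoptions(precision=4,suppress=True)
print(cams.calibration("wrist"))
for cam in ("scene","top"):
    P=cloud(cam,np.load(f"pics/{cam}0.npy")).reshape(-1,3)
    def sel(x,y,z): 
        return P[(P[:,0]>x[0])&(P[:,0]<x[1])&(P[:,1]>y[0])&(P[:,1]<y[1])&(P[:,2]>z[0])&(P[:,2]<z[1])]
    for n,b in dict(tab=((.45,.6),(.05,.2),(.15,.25)),tabtop=((.45,.6),(.05,.2),(.195,.25)),shoulder=((.45,.6),(.05,.2),(.11,.145)),
        rail=((.45,.65),(-.35,-.12),(.145,.160)),face=((.45,.65),(-.35,-.12),(.03,.12)),knob=((.45,.65),(-.35,-.12),(.172,.22)),
        base=((.4,.75),(-.4,-.1),(.008,.02))).items():
        Q=sel(*b)
        if len(Q)<4: print(cam,n,len(Q)); continue
        (c,s,a)=cv2.minAreaRect(Q[:,:2].astype(np.float32)*1000)
        _,_,V=np.linalg.svd(Q[:,:2]-Q[:,:2].mean(0)); 
        print(cam,n,len(Q),"mean",Q.mean(0),"rect",np.round(c,1),np.round(s,1),round(a,1),"pca",np.degrees(np.arctan2(V[0,1],V[0,0])).round(1),"zmax",Q[:,2].max())
E
```

```text
{'mtx': array([[427.1376,   0.    , 318.1182],
       [  0.    , 427.1376, 235.0751],
       [  0.    ,   0.    ,   1.    ]]), 'tool_from_camera': array([[-0.0015, -0.9674, -0.2532,  0.0691],
       [ 1.    , -0.0019,  0.0015, -0.0001],
       [-0.0019, -0.2532,  0.9674, -0.137 ],
       [ 0.    ,  0.    ,  0.    ,  1.    ]])}
scene tab 219 mean [0.5341 0.1191 0.1694] rect [531.9 120.3] [31.  17.9] 72.4 pca -114.1 zmax 0.1873423851207922
scene tabtop 0
scene shoulder 364 mean [0.5297 0.1215 0.1253] rect [531.  121.7] [78.  16.1] 68.2 pca 68.5 zmax 0.14491650987587737
scene rail 580 mean [ 0.5669 -0.2753  0.1526] rect [ 561.1 -261.3] [ 34.7 155.4] 10.7 pca -76.6 zmax 0.15997211153854765
scene face 2667 mean [ 0.5672 -0.2623  0.0759] rect [ 566.3 -257.2] [ 25.8 162. ] 10.8 pca -74.0 zmax 0.11999740785247737
scene knob 73 mean [ 0.5491 -0.1937  0.1859] rect [ 546.9 -193.3] [12.1 14.1] 90.0 pca -100.4 zmax 0.19697246037440824
scene base 1999 mean [ 0.597  -0.2569  0.0158] rect [ 627.4 -242.2] [214.8 186.2] 13.0 pca -77.9 zmax 0.019960342974167915
top tab 110 mean [0.528  0.1207 0.1809] rect [528.8 121.5] [29.9 12.3] 68.3 pca 69.6 zmax 0.18822801597462502
top tabtop 0
top shoulder 89 mean [0.5241 0.121  0.132 ] rect [527.5 122.2] [79.8 11.1] 68.9 pca -110.9 zmax 0.14309259464477359
top rail 590 mean [ 0.5594 -0.2717  0.1531] rect [ 559.5 -257.7] [ 27.6 161.2] 16.6 pca -73.0 zmax 0.1594292066096413
top face 367 mean [ 0.5337 -0.2447  0.0715] rect [ 532.  -256.1] [ 41.2 150.4] 7.9 pca -78.8 zmax 0.11968830950150085
top knob 54 mean [ 0.5437 -0.1907  0.1899] rect [ 544.  -191.6] [11.5 11.7] 65.2 pca -142.4 zmax 0.19709954972543442
top base 2489 mean [ 0.5828 -0.2467  0.0157] rect [ 631.2 -239.9] [244.8 187.7] 13.3 pca -54.3 zmax 0.019999528441665016
```

```bash
python3 -m handwheel '[[0.02,-0.03,0.004,0,0,-0.05],[0.043,-0.06,0.008,0,0,-0.1],[0.064,-0.09,0.012,0,0,-0.15],[0.086,-0.119,0.016,0,0,-0.2],[0.107,-0.148,0.02,0,0,-0.255],[0.128,-0.178,0.024,0,0,-0.306],[0.15,-0.208,0.028,0,0,-0.357],[0.171,-0.237,0.032,0,0,-0.408]]' 1
python3 -m handwheel '[[0.021,-0.03,0.004,0,0,-0.05],[0.043,-0.06,0.008,0,0,-0.1],[0.064,-0.09,0.012,0,0,-0.15],[0.086,-0.119,0.016,0,0,-0.2],[0.107,-0.148,0.02,0,0,-0.255],[0.128,-0.178,0.024,0,0,-0.306],[0.15,-0.208,0.028,0,0,-0.357],[0.171,-0.237,0.032,0,0,-0.408]]'
python3 - <<'E'
from h import *
st=bot.read_state();print(st)
im,d=cams.capture("wrist"); cv2.imwrite("pics/w1.png",im); np.save("pics/w1.npy",d); np.save("pics/w1_st.npy",st,allow_pickle=True)
for q in ("plate_tab","plate_keyhole","rack"):
    print(q,models.tip_of(q,"wrist")[:2])
E
```

```text
time_s: 1.67
position: [0.3587, 0.3578, 0.28]
tcp_rot: [[-0.431, 0.902, 0.001], [0.902, 0.431, 0.0], [-0.0, 0.001, -1.0]]
force: [1.3, 0.1, 0.7]
opening: 1.0
grasp_force: 0.0
time_s: 2.33
position: [0.5298, 0.1206, 0.312]
tcp_rot: [[0.362, 0.932, 0.001], [0.932, -0.362, 0.0], [0.0, 0.001, -1.0]]
force: [0.7, -0.8, 0.2]
opening: 0.997
grasp_force: 0.0
{'time_s': 2.3333, 'joint_positions': array([1.03198689e+00, 1.97237497e+01, 8.92503856e+01, 2.15938066e-03,
       7.09931453e+01, 2.22570177e+01]), 'qvel': array([-38.9591573 ,  10.56145335, -25.177728  ,   0.43525167,
        14.29815257,  30.8413538 ]), 'tau': array([  1.82509214, -37.57762313, -17.23500788,  -0.04980562,
        -0.04043856,  -0.38799662]), 'position': array([0.52983452, 0.12057219, 0.31198225]), 'tcp_rot': array([[ 3.62043202e-01,  9.32161142e-01,  5.70326304e-04],
       [ 9.32161283e-01, -3.62043285e-01,  4.59128851e-05],
       [ 2.49281016e-04,  5.15013651e-04, -9.99999836e-01]]), 'force': array([ 0.66755425, -0.82275297,  0.17031956]), 'moment': array([-0.06987897,  0.06497069, -0.01573556]), 'grasp_force': 0.0, 'opening': 0.99674198687863}
plate_tab [{'position': [317.3, 227.8], 'conf': 0.96}, {'position': [374.8, 3.3], 'conf': 0.84}]
plate_keyhole [{'position': [66.7, 216.8], 'conf': 0.89}]
rack [{'position': [310.9, 189.0], 'conf': 0.69}]
```

View pics/w1.png

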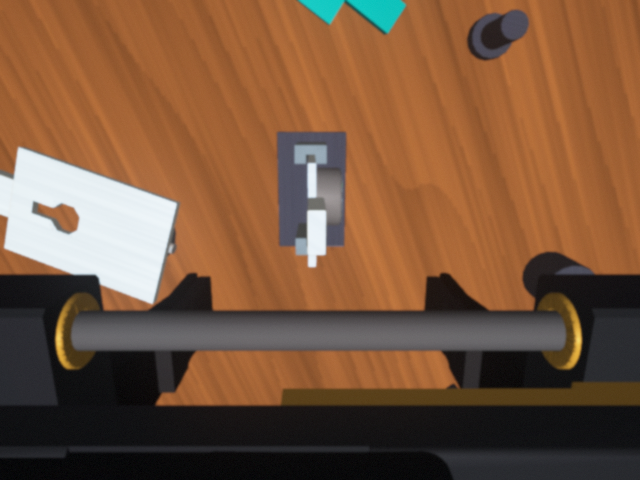

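The wrist view shows the tab aligned with the jaws at about (317,228), above the rack at (311,189). I'll measure it now that the arm is still.

```bash
cat >> h.py <<'E'
def boxes(cam,d,st,regs):
    P=cloud(cam,d,st)[d>0].reshape(-1,3)
    for n,(x,y,z) in regs.items():
        Q=P[(P[:,0]>x[0])&(P[:,0]<x[1])&(P[:,1]>y[0])&(P[:,1]<y[1])&(P[:,2]>z[0])&(P[:,2]<z[1])]
        if len(Q)<4: print(n,len(Q)); continue
        c,s,a=cv2.minAreaRect(Q[:,:2].astype(np.float32)*1000)
        _,_,V=np.linalg.svd(Q[:,:2]-Q[:,:2].mean(0),full_matrices=False)
        print(n,len(Q),"mean",Q.mean(0).round(4),"rect",np.round(c,1),np.round(s,1),round(a,1),"pca",np.degrees(np.arctan2(V[0,1],V[0,0])).round(1),"z",np.percentile(Q[:,2],[5,50,95]).round(4))
E
python3 - <<'E'
from h import *
cams.capture("wrist"); st=bot.read_state(); print(st["position"],st["qvel"].round(1),np.degrees(np.arctan2(st["tcp_rot"][1,1],st["tcp_rot"][0,1])))
im,d=cams.capture("wrist")
boxes("wrist",d,st,dict(tabtop=((.45,.6),(.05,.2),(.176,.195)),tab=((.45,.6),(.05,.2),(.145,.195)),sh=((.45,.6),(.05,.2),(.125,.14)),rackbase=((.45,.62),(.02,.22),(.0045,.013)),postfeet=((.45,.62),(.02,.22),(.06,.08))))
E
```

```text
[0.5282952  0.12247951 0.31126247] [ 1.6 -0.5  0.9 -0.1 -0.1  0. ] -20.908398779957512
tabtop 851 mean [0.5296 0.1227 0.1826] rect [529.5 121.9] [30.4 11.6] 69.0 pca -111.2 z [0.1814 0.1827 0.1839]
tab 997 mean [0.5303 0.1247 0.1794] rect [529.5 122. ] [30.4 12. ] 69.9 pca -110.7 z [0.157  0.1825 0.1838]
sh 377 mean [0.5309 0.1365 0.133 ] rect [528.5 122.3] [80.1 11.2] 68.9 pca -111.4 z [0.1316 0.1329 0.1345]
rackbase 4442 mean [0.5205 0.1333 0.0079] rect [523.6 124.4] [119.9  70.1] 68.6 pca -117.5 z [0.0065 0.0079 0.0092]
postfeet 1665 mean [0.5355 0.1307 0.0678] rect [530.5 121.6] [100.2  42.2] 68.8 pca -109.9 z [0.0617 0.0688 0.0708]
```

```bash
python3 -m handwheel '[[0.005,-0.037,0.003,0,0,0.04],[0.01,-0.074,0.006,0,0,0.08],[0.015,-0.111,0.01,0,0,0.12],[0.02,-0.148,0.014,0,0,0.16],[0.025,-0.185,0.018,0,0,0.2],[0.03,-0.222,0.02,0,0,0.24],[0.035,-0.259,0.02,0,0,0.28],[0.04,-0.296,0.02,0,0,0.323]]'
python3 -m handwheel '[[0.003,-0.03,0,0,0,0],[0.006,-0.05,0,0,0,0],[0.009,-0.07,0,0,0,0],[0.012,-0.08,0,0,0,0],[0.012,-0.086,0,0,0,0],[0.012,-0.086,0,0,0,0],[0.012,-0.086,0,0,0,0],[0.012,-0.086,0,0,0,0]]'
python3 - <<'E'
from h import *
cams.capture("wrist"); st=bot.read_state(); print(st["position"],st["qvel"].round(1),st["joint_positions"].round(1),np.degrees(np.arctan2(st["tcp_rot"][1,1],st["tcp_rot"][0,1])))
im,d=cams.capture("wrist"); cv2.imwrite("pics/w2.png",im)
np.savez("pics/w2.npz",d=d,pos=st["position"],R=st["tcp_rot"])
for q in ("screw","keeper_knob","fixture"):
    for r in models.tip_of(q,"wrist")[:2]: print(q,r,world("wrist",r["position"],d,st))
X=(.45,.68);Y=(-.4,-.1)
boxes("wrist",d,st,dict(rail=(X,Y,(.147,.158)),bar=(X,Y,(.160,.167)),knobtop=(X,Y,(.188,.2)),knob=(X,Y,(.17,.2)),screw=((.568,.62),(-.31,-.26),(.12,.143)),base=(X,Y,(.009,.02)),face=(X,Y,(.03,.12))))
E
```

```text
time_s: 3.3
position: [0.5687, -0.1733, 0.3318]
tcp_rot: [[-0.284, 0.959, -0.0], [0.959, 0.284, 0.0], [0.001, 0.0, -1.0]]
force: [0.8, 0.7, 0.4]
opening: 1.001
grasp_force: 0.0
time_s: 3.97
position: [0.5808, -0.2579, 0.3316]
tcp_rot: [[-0.279, 0.96, -0.0], [0.96, 0.279, 0.001], [0.001, -0.0, -1.0]]
force: [0.3, -0.1, 0.1]
opening: 1.002
grasp_force: 0.0
[ 0.58088044 -0.25800103  0.3316727 ] [-0.2  0.  -0.2 -0.1 -0.  -0.1] [-34.   26.6  74.5   0.   78.9 -50.2] 16.2001056032246
screw {'position': [308.4, 243.0], 'conf': 0.68} [ 0.58014142 -0.28423729  0.13265566]
keeper_knob {'position': [293.5, 116.5], 'conf': 0.63} [ 0.54578584 -0.19153207  0.19429326]
fixture {'position': [299.2, 179.8], 'conf': 0.9} [ 0.55926449 -0.23454552  0.1478132 ]
rail 3868 mean [ 0.5604 -0.2722  0.1524] rect [ 556.1 -258.5] [ 20.1 160. ] 16.5 pca 106.7 z [0.1479 0.1534 0.1548]
bar 2308 mean [ 0.549  -0.206   0.1639] rect [ 548.2 -204.7] [31.8 40.1] 16.5 pca -83.7 z [0.1627 0.1639 0.1651]
knobtop 338 mean [ 0.5449 -0.1921  0.1937] rect [ 544.9 -192.2] [12.3 12. ] 60.0 pca 19.1 z [0.1923 0.1937 0.1949]
knob 354 mean [ 0.5451 -0.1921  0.1931] rect [ 544.9 -192.2] [12.2 12.1] 61.3 pca 9.2 z [0.1888 0.1937 0.1949]
screw 247 mean [ 0.5801 -0.2838  0.1335] rect [ 581. -285.] [12.9 47. ] 16.5 pca -80.4 z [0.1256 0.1333 0.1389]
base 10493 mean [ 0.582  -0.245   0.0149] rect [ 570.3 -253.5] [110.3 179.5] 16.5 pca -69.4 z [0.0134 0.0148 0.0165]
face 1126 mean [ 0.5466 -0.2749  0.0791] rect [ 544.1 -261.3] [ 44.7 157.8] 16.6 pca -72.0 z [0.041  0.0843 0.1113]
```

View pics/w2.png

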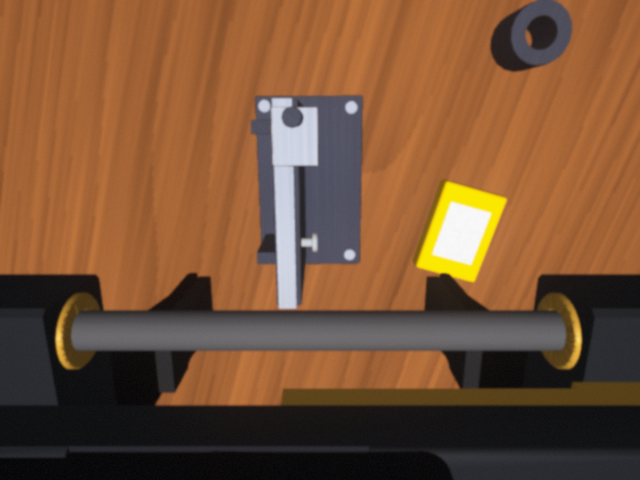

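The wrist view shows the fixture with the screw at (310,243), the knob at (292,117) and the keeper open. The measured heights agree: rail 153–154 mm, bar top 164 mm, knob top 194 mm, yaw 16.5°. I'm going back to grasp the tab.

```bash
python3 - <<'E'
from h import *
z=np.load("pics/w2.npz"); P=cloud("wrist",z["d"],dict(position=z["pos"],tcp_rot=z["R"]))[z["d"]>0]
a=np.radians(16.5); x=np.array([np.cos(a),np.sin(a)]); y=np.array([-x[1],x[0]])
F=np.c_[P[:,:2]@x-.4598,P[:,:2]@y+.4375,P[:,2]]
h=F[(F[:,0]>.012)&(F[:,0]<.035)&(abs(F[:,1])<.015)&(F[:,2]>.115)&(F[:,2]<.145)]
print("head x,y,z pct",len(h),np.percentile(h,[2,20,50,80,98],axis=0).round(4))
t=h[h[:,0]>np.percentile(h[:,0],60)]; print("head y range",t[:,1].min(),t[:,1].max())
r=F[(F[:,2]>.146)&(F[:,2]<.158)&(abs(F[:,0])<.03)&(F[:,1]<.05)&(F[:,1]>-.06)]; print("upright x",np.percentile(r[:,0],[1,50,99]).round(4),"ymin",r[:,1].min())
E
python3 -m handwheel '[[-0.005,0.037,-0.003,0,0,-0.04],[-0.01,0.074,-0.006,0,0,-0.08],[-0.015,0.111,-0.01,0,0,-0.12],[-0.02,0.148,-0.014,0,0,-0.16],[-0.025,0.185,-0.018,0,0,-0.2],[-0.03,0.222,-0.02,0,0,-0.24],[-0.035,0.259,-0.02,0,0,-0.28],[-0.0405,0.296,-0.02,0,0,-0.3246]]' 0
python3 -m handwheel '[[-0.003,0.03,0,0,0,0],[-0.006,0.05,0,0,0,0],[-0.009,0.07,0,0,0,0],[-0.0109,0.08,0,0,0,0],[-0.0109,0.084,-0.01,0,0,0],[-0.0109,0.084,-0.02,0,0,0],[-0.0109,0.084,-0.03,0,0,0],[-0.0109,0.084,-0.04,0,0,0]]'
```

```text
head x,y,z pct 166 [[ 0.0121 -0.0061  0.1302]
 [ 0.0154 -0.0018  0.1323]
 [ 0.0195  0.0012  0.1337]
 [ 0.0219  0.0041  0.1366]
 [ 0.0228  0.0078  0.1379]]
head y range -0.006547610002323956 0.007987652591462724
upright x [-0.0098  0.0004  0.0098] ymin -0.04831445561349834
time_s: 4.88
position: [0.5398, 0.0382, 0.3116]
tcp_rot: [[0.364, 0.931, 0.0], [0.931, -0.364, 0.0], [0.0, 0.0, -1.0]]
force: [0.4, -0.2, -0.3]
opening: 0.526
grasp_force: 0.0
time_s: 5.55
position: [0.5294, 0.1193, 0.2699]
tcp_rot: [[0.361, 0.933, -0.001], [0.933, -0.361, -0.001], [-0.001, -0.001, -1.0]]
force: [-0.6, -0.6, -0.6]
opening: 0.498
grasp_force: 0.0
```

```bash
python3 -m handwheel '[[0,0,-0.015,0,0,0],[0,0,-0.03,0,0,0],[0,0,-0.048,0,0,0],[0,0,-0.066,0,0,0],[0,0,-0.082,0,0,0],[0,0,-0.092,0,0,0],[0,0,-0.0995,0,0,0],[0,0,-0.0995,0,0,0]]' 0
python3 -m handwheel '[[0,0,0,0,0,0],[0,0,0,0,0,0],[0,0,0,0,0,0],[0,0,0,0,0,0],[0,0,0,0,0,0],[0,0,0,0,0,0],[0,0,0,0,0,0],[0,0,0,0,0,0]]' -1
```

```text
time_s: 6.22
position: [0.5286, 0.1196, 0.1701]
tcp_rot: [[0.361, 0.933, -0.004], [0.933, -0.361, -0.0], [-0.002, -0.003, -1.0]]
force: [-0.8, -0.2, -0.3]
opening: 0.502
grasp_force: 0.0
time_s: 6.88
position: [0.5287, 0.1208, 0.1725]
tcp_rot: [[0.36, 0.933, -0.002], [0.933, -0.36, 0.001], [0.0, -0.002, -1.0]]
force: [-2.7, 1.7, 4.9]
opening: 0.134
grasp_force: 29.9
```

```bash
python3 -m handwheel '[[0,0,0.005,0,0,0],[0,0,0.014,0,0,0],[0,0,0.028,0,0,0],[0,0,0.044,0,0,0],[0,0,0.06,0,0,0],[0,0,0.076,0,0,0],[0,0,0.09,0,0,0],[0,0,0.1,0,0,0]]'
python3 - <<'E'
from h import *
cams.capture("wrist"); st=bot.read_state(); print(st["time_s"],st["position"],st["force"],st["opening"],st["grasp_force"])
im,d=cams.capture("scene"); cv2.imwrite("pics/s3.png",im[130:330,230:480].repeat(3,0).repeat(3,1)[:600,:750])
E
```

```text
time_s: 7.55
position: [0.5301, 0.1202, 0.2737]
tcp_rot: [[0.36, 0.933, 0.002], [0.933, -0.36, -0.0], [0.001, 0.002, -1.0]]
force: [0.5, -0.2, -4.6]
opening: 0.135
grasp_force: 29.9
7.6 [0.53100604 0.12031791 0.27523005] [ 1.36892127  0.85012387 -3.02082369] 0.13509096582035168 29.91754293325357
```

View pics/s3.png

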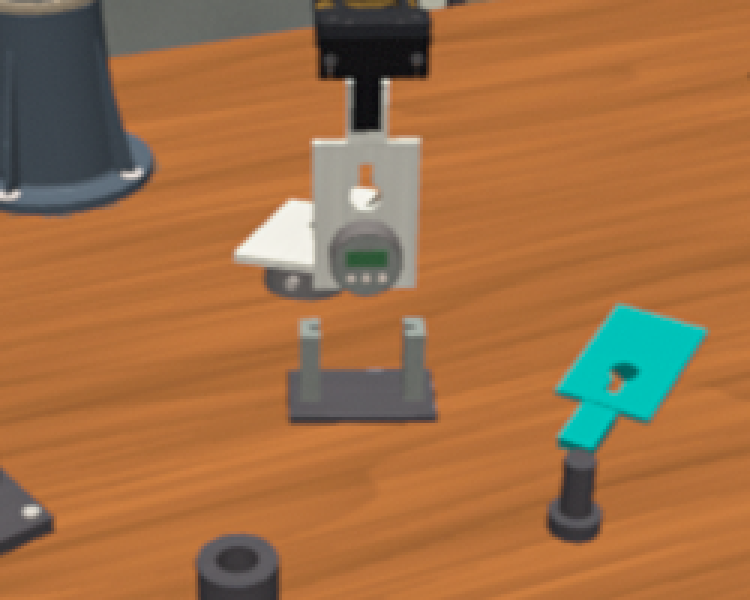

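The scene crop shows the plate hanging upright in the jaws, clear of the rack, with the keyhole at crop (365,190). I'm carrying it to a standoff in front of the screw.

```bash
python3 -m handwheel '[[0.002,-0.006,0,0,0,0.005],[0.005,-0.02,0,0,0,0.017],[0.01,-0.038,0,0,0,0.032],[0.016,-0.06,0,0,0,0.05],[0.023,-0.085,0,0,0,0.071],[0.03,-0.11,0,0,0,0.092],[0.037,-0.136,0,0,0,0.114],[0.044,-0.162,0,0,0,0.136]]'
python3 -m handwheel '[[0.007,-0.027,0,0,0,0.023],[0.014,-0.054,0,0,0,0.046],[0.022,-0.081,0,0,0,0.069],[0.029,-0.108,0,0,0,0.092],[0.0365,-0.135,0,0,0,0.115],[0.044,-0.162,0,0,0,0.138],[0.05,-0.185,0,0,0,0.157],[0.055,-0.204,0,0,0,0.173]]'
python3 -m handwheel '[[0.003,-0.012,0,0,0,0.01],[0.0055,-0.02,0,0,0,0.016],[0.0065,-0.024,0,0,0,0.018],[0.0065,-0.0254,0,0,0,0.018],[0.0065,-0.0254,0,0,0,0.018],[0.0065,-0.0254,-0.008,0,0,0.018],[0.0065,-0.0254,-0.014,0,0,0.018],[0.0065,-0.0254,-0.016,0,0,0.018]]'
python3 - <<'E'
from h import *
cams.capture("wrist"); cams.capture("wrist"); st=bot.read_state(); print(st["time_s"],st["position"],st["force"],st["qvel"].round(1),st["opening"])
im,d=cams.capture("wrist"); cv2.imwrite("pics/w4.png",im); np.savez("pics/w4.npz",d=d,pos=st["position"],R=st["tcp_rot"])
for q in ("screw","plate_tab","plate_keyhole"): print(q,models.tip_of(q,"wrist")[:2])
E
```

```text
time_s: 8.32
position: [0.5729, -0.0432, 0.2703]
tcp_rot: [[0.093, 0.996, -0.003], [0.996, -0.093, 0.0], [0.0, -0.003, -1.0]]
force: [0.0, 0.1, -4.0]
opening: 0.137
grasp_force: 29.9
time_s: 8.98
position: [0.6279, -0.2483, 0.2697]
tcp_rot: [[-0.248, 0.969, -0.003], [0.969, 0.248, 0.0], [0.001, -0.003, -1.0]]
force: [0.6, -0.6, -4.3]
opening: 0.136
grasp_force: 29.9
time_s: 9.65
position: [0.6341, -0.2696, 0.2543]
tcp_rot: [[-0.283, 0.959, -0.003], [0.959, 0.283, 0.002], [0.003, -0.002, -1.0]]
force: [0.3, -0.1, -4.6]
opening: 0.137
grasp_force: 29.9
9.75 [ 0.63440438 -0.27001797  0.25480805] [-0.0561582  -0.11916761 -4.07954   ] [-0.1 -0.6 -1.3 -0.   0.2 -0. ] 0.13375798104870149
screw [{'position': [228.5, 232.2], 'conf': 0.7}]
plate_tab [{'position': [317.2, 308.9], 'conf': 0.74}]
plate_keyhole [{'position': [309.8, 249.9], 'conf': 0.59}]
```

View pics/w4.png

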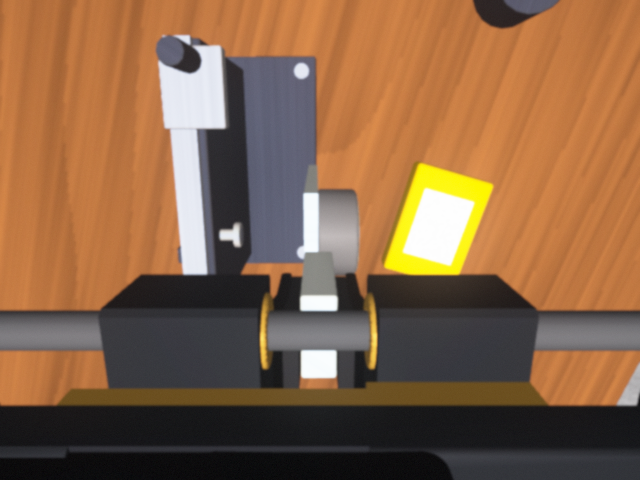

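The wrist view shows the plate in the jaws with its shoulder at (311,220) and tab at (319,270). The screw is to its left at (230,235), and the edges look parallel. Computing relative offsets.

```bash
cat > rel.py <<'E'
import sys
from h import *
def rel(f):
    z=np.load(f); P=cloud("wrist",z["d"],dict(position=z["pos"],tcp_rot=z["R"])); ok=z["d"]>0; P=P[ok]
    a=np.radians(16.5); x=np.array([np.cos(a),np.sin(a)]); y=np.array([-x[1],x[0]])
    F=np.c_[P[:,:2]@x-.4743,P[:,:2]@y+.4373,P[:,2]]   # screw-point frame
    t=np.array(z["pos"][:2]); tx,ty,tz=t@x-.4743,t@y+.4373,z["pos"][2]
    print("TCP in screw frame",np.round([tx,ty,tz],4))
    def s(n,x,y,zz):
        Q=F[(F[:,0]>x[0])&(F[:,0]<x[1])&(F[:,1]>y[0])&(F[:,1]<y[1])&(F[:,2]>zz[0])&(F[:,2]<zz[1])]
        if len(Q)<5: print(n,len(Q)); return
        c,sz,an=cv2.minAreaRect(Q[:,:2].astype(np.float32)*1000)
        k,b=np.polyfit(Q[:,1],Q[:,0],1) if np.ptp(Q[:,1])>.01 else (0,0)
        print(n,len(Q),"pct1/50/99",np.percentile(Q,[1,50,99],axis=0).round(4).tolist(),"rect",np.round(c,1),np.round(sz,1),round(an,1),"slope deg",round(np.degrees(np.arctan(k)),2))
    zt=tz-.172+.133   # expected shoulder height
    s("shoulder",(tx-.02,tx+.015),(.005,.08),(zt-.006,zt+.006))
    s("tab",(tx-.012,tx+.012),(ty-.02,ty+.03),(zt+.008,zt+.056))
    s("plate edge+y",(tx-.012,tx+.008),(.03,.06),(zt-.08,zt-.005))
    s("head",(.005,.012),(-.015,.015),(.12,.145))
    s("shank",(-.003,.003),(-.015,.015),(.12,.145))
    s("rail",(-.03,-.004),(-.05,.06),(.147,.158))
rel(sys.argv[1])
E
python3 rel.py pics/w4.npz
```

```text
TCP in screw frame [ 0.0573 -0.0018  0.2548]
shoulder 985 pct1/50/99 [[0.0514, 0.0139, 0.2114], [0.0547, 0.0261, 0.215], [0.0623, 0.0394, 0.2212]] rect [57.3 26.5] [11.9 26.3] 0.1 slope deg -3.72
tab 3915 pct1/50/99 [[0.0457, -0.015, 0.2255], [0.0574, 0.0092, 0.2582], [0.0689, 0.0146, 0.2696]] rect [59.8  0.4] [23.3 31.7] 15.3 slope deg -0.36
plate edge+y 230 pct1/50/99 [[0.0511, 0.0392, 0.1399], [0.0541, 0.0395, 0.1825], [0.0569, 0.0397, 0.2102]] rect [54.1 39.5] [0.6 6.3] 89.4 slope deg 0.0
head 213 pct1/50/99 [[0.0051, -0.0065, 0.1237], [0.0077, 0.0009, 0.135], [0.0089, 0.0075, 0.1384]] rect [7.  0.3] [14.7  4. ] 89.8 slope deg -2.75
shank 103 pct1/50/99 [[-0.0028, -0.0033, 0.13], [-0.0, 0.0004, 0.1325], [0.0029, 0.0032, 0.1349]] rect [ 0.  -0.1] [6.6 5.8] 89.7 slope deg 0.0
rail 4708 pct1/50/99 [[-0.0224, -0.0179, 0.1473], [-0.0128, 0.023, 0.1535], [-0.0046, 0.0593, 0.1553]] rect [-13.6  19.8] [18.8 80.1] 0.1 slope deg -0.23
```

```bash
python3 -m handwheel '[[0,0,-0.006,0,0,0],[0,0,-0.014,0,0,0],[0,0,-0.022,0,0,0],[0,0,-0.03,0,0,0],[0,0,-0.036,0,0,0],[0,0,-0.039,0,0,0],[0,0,-0.04,0,0,0],[0,0,-0.04,0,0,0]]'
python3 -m handwheel '[[-0.005,-0.0015,0,0,0,0],[-0.012,-0.0035,0,0,0,0],[-0.02,-0.006,0,0,0,0],[-0.027,-0.008,0,0,0,0],[-0.032,-0.0095,0,0,0,0],[-0.0345,-0.01,0,0,0,0],[-0.0345,-0.01,0,0,0,0],[-0.0345,-0.01,0,0,0,0]]'
python3 - <<'E'
from h import *
cams.capture("wrist"); st=bot.read_state(); print(st["time_s"],st["position"],st["force"],st["qvel"].round(1))
im,d=cams.capture("wrist"); cv2.imwrite("pics/w5.png",im); np.savez("pics/w5.npz",d=d,pos=st["position"],R=st["tcp_rot"])
E
python3 rel.py pics/w5.npz
```

```text
time_s: 10.62
position: [0.635, -0.271, 0.2155]
tcp_rot: [[-0.282, 0.959, -0.001], [0.959, 0.282, 0.0], [0.001, -0.0, -1.0]]
force: [0.6, 0.4, -3.6]
opening: 0.135
grasp_force: 29.9
time_s: 11.28
position: [0.6006, -0.2812, 0.2163]
tcp_rot: [[-0.281, 0.96, 0.001], [0.96, 0.281, -0.0], [-0.0, 0.001, -1.0]]
force: [0.3, 0.4, -4.1]
opening: 0.134
grasp_force: 29.9
11.3333 [ 0.60078885 -0.28116067  0.21623322] [ 0.24857636  0.12349547 -3.97492582] [ 0.3  0.2 -0.4 -0.1  0.1 -0.1]
TCP in screw frame [ 0.0219 -0.0029  0.2162]
shoulder 990 pct1/50/99 [[0.0161, 0.0126, 0.1726], [0.0194, 0.0248, 0.1763], [0.027, 0.0381, 0.1826]] rect [22. 25.] [26.4 12. ] 90.0 slope deg -3.49
tab 3909 pct1/50/99 [[0.0102, -0.016, 0.1874], [0.022, 0.0081, 0.2199], [0.0335, 0.0134, 0.2314]] rect [21.6 -1.5] [30.5 24. ] 88.3 slope deg -0.28
plate edge+y 232 pct1/50/99 [[0.016, 0.0379, 0.1009], [0.0189, 0.0382, 0.1441], [0.0216, 0.0383, 0.1717]] rect [19.  38.2] [0.5 6.2] 89.5 slope deg 0.0
head 224 pct1/50/99 [[0.005, -0.0068, 0.1293], [0.0071, 0.0014, 0.1358], [0.0089, 0.0075, 0.1385]] rect [7.  0.3] [ 3.9 14.7] 0.1 slope deg -1.69
shank 144 pct1/50/99 [[-0.0029, -0.0033, 0.1292], [-0.0002, 0.0007, 0.1325], [0.0029, 0.0032, 0.1343]] rect [0. 0.] [6.7 5.9] 89.8 slope deg 0.0
rail 5533 pct1/50/99 [[-0.0242, -0.0055, 0.1474], [-0.0135, 0.029, 0.1535], [-0.0047, 0.0592, 0.1552]] rect [-14.5  26. ] [20.2 67.9] 0.1 slope deg -0.18
```

```bash
python3 -m handwheel '[[-0.0005,0.0018,-0.001,0,0,0],[-0.0005,0.0018,-0.001,0,0,0],[-0.003,0.001,-0.001,0,0,0],[-0.006,0.0001,-0.001,0,0,0],[-0.009,-0.0008,-0.001,0,0,0],[-0.012,-0.0016,-0.001,0,0,0],[-0.015,-0.0025,-0.001,0,0,0],[-0.0165,-0.003,-0.001,0,0,0]]'
python3 - <<'E'
from h import *
cams.capture("wrist"); st=bot.read_state(); print(st["time_s"],st["position"],st["force"],st["qvel"].round(1))
im,d=cams.capture("wrist"); cv2.imwrite("pics/w6.png",im); np.savez("pics/w6.npz",d=d,pos=st["position"],R=st["tcp_rot"])
E
python3 rel.py pics/w6.npz
```

```text
time_s: 12.05
position: [0.5834, -0.2842, 0.2151]
tcp_rot: [[-0.282, 0.96, -0.0], [0.96, 0.282, 0.0], [0.0, -0.0, -1.0]]
force: [-0.5, -1.1, -4.3]
opening: 0.138
grasp_force: 29.9
12.1 [ 0.58326046 -0.28432063  0.21508353] [-0.61976768  0.71252841 -5.00868653] [ 0.3  0.3 -0.5  0.3  0.1  0.3]
TCP in screw frame [ 0.0042 -0.001   0.2151]
shoulder 991 pct1/50/99 [[-0.0016, 0.0147, 0.1716], [0.0017, 0.0267, 0.1752], [0.0093, 0.0401, 0.1815]] rect [ 4.2 27.3] [11.9 26.2] 0.2 slope deg -3.5
tab 3903 pct1/50/99 [[-0.0074, -0.0142, 0.1859], [0.0043, 0.01, 0.2189], [0.0158, 0.0154, 0.2297]] rect [6.7 1. ] [23.2 31.7] 15.3 slope deg -0.32
plate edge+y 887 pct1/50/99 [[-0.0078, 0.0305, 0.0983], [-0.0047, 0.0403, 0.148], [0.0038, 0.0595, 0.1692]] rect [-1.7 45. ] [12.1 29.9] 0.0 slope deg -6.05
head 78 pct1/50/99 [[0.0052, 0.0033, 0.1297], [0.0068, 0.0055, 0.1345], [0.0084, 0.0076, 0.1376]] rect [6.8 5.5] [4.5 3.2] 89.5 slope deg 0.0
shank 0
rail 5548 pct1/50/99 [[-0.0242, -0.0105, 0.1474], [-0.0143, 0.0289, 0.1535], [-0.0048, 0.0594, 0.1553]] rect [-14.6  22.1] [20.1 75.7] 0.0 slope deg 0.33
```

The plate is over the screw head, with mid-plane +1.4 mm and sideways about 0. I'll centre it in the gap and slide it down.

```bash
python3 -m handwheel '[[-0.0013,-0.0004,0,0,0,0],[-0.0013,-0.0004,0,0,0,0],[-0.0013,-0.0004,-0.003,0,0,0],[-0.0013,-0.0004,-0.006,0,0,0],[-0.0013,-0.0004,-0.009,0,0,0],[-0.0013,-0.0004,-0.012,0,0,0],[-0.0013,-0.0004,-0.015,0,0,0],[-0.0013,-0.0004,-0.018,0,0,0]]'
python3 - <<'E'
from h import *
cams.capture("wrist"); st=bot.read_state(); print(st["time_s"],st["position"],st["force"],st["qvel"].round(1))
im,d=cams.capture("wrist"); np.savez("pics/w7.npz",d=d,pos=st["position"],R=st["tcp_rot"])
E
python3 rel.py pics/w7.npz | head -3
```

```text
time_s: 12.82
position: [0.5827, -0.2844, 0.1965]
tcp_rot: [[-0.282, 0.959, -0.0], [0.959, 0.282, 0.0], [0.0, -0.0, -1.0]]
force: [-0.7, 0.6, -4.1]
opening: 0.136
grasp_force: 29.9
12.8667 [ 0.58238844 -0.28415401  0.19587758] [-0.03112359 -0.26615025 -4.62974852] [-0.1 -0.1  0.1 -0.1  1.3 -0. ]
TCP in screw frame [ 0.0034 -0.0006  0.1959]
shoulder 3808 pct1/50/99 [[-0.0165, 0.0061, 0.1522], [-0.0108, 0.0335, 0.1542], [0.0074, 0.0759, 0.1628]] rect [-3.7 42.5] [26.  74.9] 0.2 slope deg -3.19
tab 3913 pct1/50/99 [[-0.0082, -0.0137, 0.1663], [0.0035, 0.0104, 0.1995], [0.015, 0.0158, 0.2113]] rect [1.2 1.4] [31.6 23.4] 76.0 slope deg -0.35
```

```bash
python3 -m handwheel '[[0,0,-0.001,0,0,0],[0,0,-0.002,0,0,0],[0,0,-0.003,0,0,0],[0,0,-0.004,0,0,0],[0,0,-0.0045,0,0,0],[0,0,-0.005,0,0,0],[0,0,-0.0055,0,0,0],[0,0,-0.0055,0,0,0]]'
python3 - <<'E'
from h import *
cams.capture("wrist");st=bot.read_state(); print(st["time_s"],st["position"],st["force"])
im,d=cams.capture("wrist"); np.savez("pics/w8.npz",d=d,pos=st["position"],R=st["tcp_rot"])
z=d; P=cloud("wrist",d,st)[d>0]; a=np.radians(16.5); x=np.array([np.cos(a),np.sin(a)]); y=np.array([-x[1],x[0]])
F=np.c_[P[:,:2]@x-.4743,P[:,:2]@y+.4373,P[:,2]]
Q=F[(abs(F[:,0])<.0025)&(F[:,1]>.02)&(F[:,1]<.038)&(F[:,2]>.14)]; print("shoulder z",np.percentile(Q[:,2],[5,50,95]))
Q=F[(F[:,0]<.012)&(F[:,0]>-.0025)&(F[:,1]>.02)&(F[:,1]<.045)&(F[:,2]>.147)&(F[:,2]<.16)]; print(np.percentile(Q,[1,50,99],axis=0).round(4))
E
```

```text
time_s: 13.58
position: [0.5827, -0.2844, 0.1915]
tcp_rot: [[-0.282, 0.959, -0.0], [0.959, 0.282, 0.0], [0.0, -0.0, -1.0]]
force: [-0.4, -0.5, -4.5]
opening: 0.137
grasp_force: 29.9
13.6333 [ 0.58273328 -0.28443463  0.19153994] [-0.68148949  0.2045883  -4.2933602 ]
shoulder z [0.15166134 0.27125185 0.28321104]
[[-0.0022  0.0203  0.1479]
 [ 0.0008  0.0308  0.1516]
 [ 0.0038  0.0402  0.1529]]
```

```bash
python3 -m handwheel '[[0,0,-0.0003,0,0,0],[0,0,-0.0006,0,0,0],[0,0,-0.0009,0,0,0],[0,0,-0.0012,0,0,0],[0,0,-0.0015,0,0,0],[0,0,-0.0015,0,0,0],[0,0,-0.0015,0,0,0],[0,0,-0.0015,0,0,0]]'
```

```text
time_s: 14.35
position: [0.5828, -0.2845, 0.1905]
tcp_rot: [[-0.282, 0.959, 0.0], [0.959, 0.282, -0.0], [-0.0, 0.0, -1.0]]
force: [-1.2, 0.6, 0.6]
opening: 0.137
grasp_force: 29.9
```

The wrist force rose to about 0, so the weight is on the screw and the plate is home. Releasing and rising.

```bash
python3 -m handwheel '[[0,0,0,0,0,0],[0,0,0,0,0,0],[0,0,0,0,0,0],[0,0,0,0,0,0],[0,0,0,0,0,0],[0,0,0,0,0,0],[0,0,0,0,0,0],[0,0,0,0,0,0]]' -0.3
python3 -m handwheel '[[0,0,0.005,0,0,0],[0,0,0.015,0,0,0],[0,0,0.03,0,0,0],[0,0,0.05,0,0,0],[0,0,0.07,0,0,0],[0,0,0.085,0,0,0],[0,0,0.09,0,0,0],[0,0,0.09,0,0,0]]'
python3 - <<'E'
from h import *
cams.capture("wrist");st=bot.read_state(); print(st["time_s"],st["position"],st["force"],st["tcp_rot"][:2,1])
im,d=cams.capture("wrist"); cv2.imwrite("pics/w9.png",im)
P=cloud("wrist",d,st)[d>0]; a=np.radians(16.5); x=np.array([np.cos(a),np.sin(a)]); y=np.array([-x[1],x[0]])
F=np.c_[P[:,:2]@x-.4743,P[:,:2]@y+.4373,P[:,2]]
def s(n,X,Y,Z):
    Q=F[(F[:,0]>X[0])&(F[:,0]<X[1])&(F[:,1]>Y[0])&(F[:,1]<Y[1])&(F[:,2]>Z[0])&(F[:,2]<Z[1])]; print(n,len(Q),np.percentile(Q,[1,50,99],axis=0).round(4).tolist() if len(Q) else "")
s("tabtop",(-.012,.02),(-.03,.03),(.193,.21)); s("shoulder",(-.0035,.012),(.018,.05),(.146,.158)); s("knob",(-.06,.02),(.07,.13),(.185,.2)); s("bar",(-.06,.02),(.05,.13),(.159,.168))
k=F[(F[:,1]>.07)&(F[:,1]<.13)&(F[:,2]>.188)&(F[:,2]<.2)&(abs(F[:,0])<.06)]
c,r=cv2.minEnclosingCircle(k[:,:2].astype(np.float32)*1000); print("knob circle",c,r)
kx=(c[0]/1000+.4743)*x+(c[1]/1000-.4373)*y; print("knob world",kx,"delta from TCP",kx-st["position"][:2])
cv2.imwrite("pics/s9.png",cams.capture("scene")[0][190:350,110:290].repeat(4,0).repeat(4,1)[:600])
E
```

```text
time_s: 15.02
position: [0.5827, -0.2844, 0.19]
tcp_rot: [[-0.282, 0.959, 0.0], [0.959, 0.282, 0.0], [-0.0, 0.0, -1.0]]
force: [0.3, -0.6, 0.1]
opening: 0.348
grasp_force: 0.0
time_s: 15.68
position: [0.5836, -0.285, 0.2827]
tcp_rot: [[-0.282, 0.959, 0.004], [0.959, 0.282, -0.003], [-0.004, 0.003, -1.0]]
force: [0.5, 0.4, -0.8]
opening: 0.352
grasp_force: 0.0
15.7333 [ 0.5829113  -0.28454537  0.28103225] [ 0.24793962 -0.42360826 -0.92064363] [0.95943208 0.28193759]
tabtop 1279 [[-0.0009, -0.0144, 0.1938], [0.0049, 0.0014, 0.2003], [0.0108, 0.0152, 0.2019]]
shoulder 340 [[-0.0018, 0.0184, 0.1466], [0.0009, 0.029, 0.1507], [0.004, 0.0402, 0.1522]]
knob 595 [[-0.0125, 0.0919, 0.1862], [-0.0065, 0.0978, 0.1939], [-0.0007, 0.1038, 0.1955]]
bar 3649 [[-0.0223, 0.0656, 0.1623], [-0.0061, 0.0832, 0.164], [0.0093, 0.1044, 0.1658]]
knob circle (-6.632474422454834, 98.1196517944336) 6.433460235595703
knob world [ 0.54474128 -0.19238806] delta from TCP [-0.03817002  0.09215731]
```

View pics/s9.png

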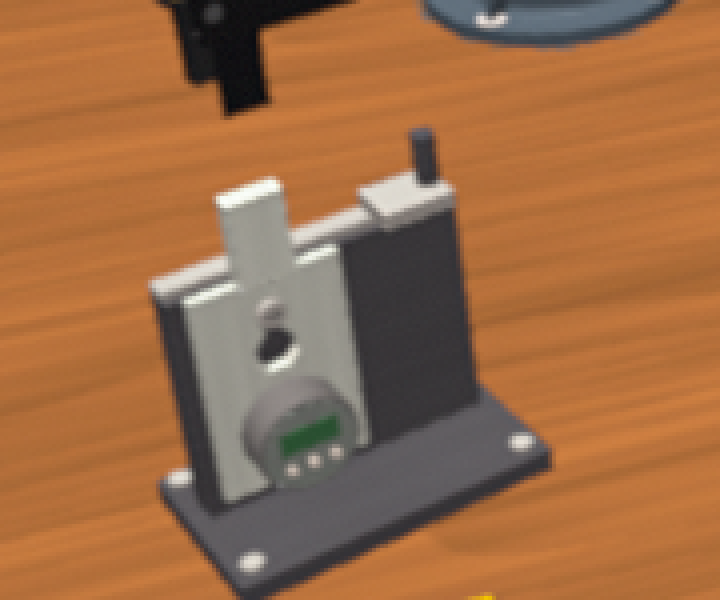

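The crop shows the plate hanging home on the screw, with the head above the opening at (270,310), and the keeper still open. Next is the knob.

```bash
python3 -m handwheel '[[-0.005,0.012,0,0,0,0],[-0.011,0.027,0,0,0,0],[-0.018,0.043,0,0,0,0],[-0.025,0.06,0,0,0,0],[-0.031,0.076,0,0,0,0],[-0.036,0.087,0,0,0,0],[-0.0382,0.0922,0,0,0,0],[-0.0382,0.0922,0,0,0,0]]'
python3 -m handwheel '[[0,0,-0.012,0,0,0],[0,0,-0.027,0,0,0],[0,0,-0.043,0,0,0],[0,0,-0.059,0,0,0],[0,0,-0.073,0,0,0],[0,0,-0.082,0,0,0],[0,0,-0.0865,0,0,0],[0,0,-0.0865,0,0,0]]'
python3 -m handwheel '[[0,0,0,0,0,0],[0,0,0,0,0,0],[0,0,0,0,0,0],[0,0,0,0,0,0],[0,0,0,0,0,0],[0,0,0,0,0,0],[0,0,0,0,0,0],[0,0,0,0,0,0]]' -1
```

```text
time_s: 16.5
position: [0.5438, -0.1911, 0.2795]
tcp_rot: [[-0.283, 0.959, -0.002], [0.959, 0.283, 0.001], [0.001, -0.001, -1.0]]
force: [-0.0, 0.5, -0.1]
opening: 0.349
grasp_force: 0.0
time_s: 17.17
position: [0.5443, -0.1926, 0.1924]
tcp_rot: [[-0.281, 0.96, -0.002], [0.96, 0.281, 0.001], [0.001, -0.001, -1.0]]
force: [0.4, 1.1, -0.7]
opening: 0.35
grasp_force: 0.0
time_s: 17.83
position: [0.5445, -0.1926, 0.1943]
tcp_rot: [[-0.282, 0.959, 0.0], [0.959, 0.282, -0.001], [-0.001, 0.0, -1.0]]
force: [-2.5, -0.7, 5.6]
opening: 0.138
grasp_force: 30.0
```

```bash
python3 -m handwheel '[[0.0009,-0.003,0,0,0,0],[0.0023,-0.0077,0,0,0,0],[0.0037,-0.0125,0,0,0,0],[0.0051,-0.0173,0,0,0,0],[0.0065,-0.022,0,0,0,0],[0.0079,-0.0268,0,0,0,0],[0.0094,-0.0316,0,0,0,0],[0.0105,-0.0355,0,0,0,0]]'
python3 -m handwheel '[[0.0005,-0.0017,0,0,0,0],[0.001,-0.0034,0,0,0,0],[0.0014,-0.0048,0,0,0,0],[0.0017,-0.0058,0,0,0,0],[0.002,-0.0067,0,0,0,0],[0.002,-0.0067,0,0,0,0],[0.002,-0.0067,0,0,0,0],[0.002,-0.0067,0,0,0,0]]'
```

```text
time_s: 18.5
position: [0.555, -0.2276, 0.1944]
tcp_rot: [[-0.282, 0.959, -0.0], [0.959, 0.282, 0.0], [0.0, 0.0, -1.0]]
force: [-2.7, 0.9, 6.9]
opening: 0.136
grasp_force: 30.0
time_s: 19.17
position: [0.557, -0.2343, 0.1944]
tcp_rot: [[-0.282, 0.959, 0.0], [0.959, 0.282, -0.0], [-0.0, 0.0, -1.0]]
force: [-3.5, -0.3, 5.8]
opening: 0.138
grasp_force: 30.0
```

```bash
python3 -m handwheel '[[0.0003,-0.001,0,0,0,0],[0.0003,-0.001,0,0,0,0],[0.0003,-0.001,0,0,0,0],[0.0003,-0.001,0,0,0,0],[0.0002,-0.0005,0,0,0,0],[0.0002,-0.0005,0,0,0,0],[0.0002,-0.0005,0,0,0,0],[0.0002,-0.0005,0,0,0,0]]'
python3 -m handwheel '[[0,0,0,0,0,0],[0,0,0,0,0,0],[0,0,0,0,0,0],[0,0,0,0,0,0],[0,0,0,0,0,0],[0,0,0,0,0,0],[0,0,0,0,0,0],[0,0,0,0,0,0]]' -0.3
python3 -m handwheel '[[0,0,0.005,0,0,0],[0,0,0.015,0,0,0],[0,0,0.03,0,0,0],[0,0,0.05,0,0,0],[0,0,0.07,0,0,0],[0,0,0.09,0,0,0],[0,0,0.1,0,0,0],[0,0,0.1,0,0,0]]'
python3 - <<'E'
from h import *
cams.capture("wrist");st=bot.read_state(); print(st["time_s"],st["position"],st["force"])
im,d=cams.capture("wrist")
P=cloud("wrist",d,st)[d>0]; a=np.radians(16.5); x=np.array([np.cos(a),np.sin(a)]); y=np.array([-x[1],x[0]])
F=np.c_[P[:,:2]@x-.4743,P[:,:2]@y+.4373,P[:,2]]
k=F[(F[:,1]>.03)&(F[:,1]<.13)&(F[:,2]>.188)&(F[:,2]<.2)&(abs(F[:,0])<.06)]
print("knob",len(k),cv2.minEnclosingCircle(k[:,:2].astype(np.float32)*1000))
cv2.imwrite("pics/s10.png",cams.capture("scene")[0][190:350,110:290].repeat(4,0).repeat(4,1)[:600])
E
```

```text
time_s: 19.83
position: [0.557, -0.2345, 0.1944]
tcp_rot: [[-0.282, 0.959, -0.0], [0.959, 0.282, 0.0], [0.001, -0.0, -1.0]]
force: [-2.5, 0.7, 5.9]
opening: 0.139
grasp_force: 30.0
time_s: 20.5
position: [0.5573, -0.2349, 0.1934]
tcp_rot: [[-0.282, 0.959, -0.0], [0.959, 0.282, 0.0], [0.0, -0.0, -1.0]]
force: [0.1, 0.7, 0.1]
opening: 0.346
grasp_force: 0.0
time_s: 21.17
position: [0.5587, -0.2358, 0.2972]
tcp_rot: [[-0.282, 0.959, 0.006], [0.959, 0.282, -0.004], [-0.005, 0.005, -1.0]]
force: [-0.1, 0.5, 0.3]
opening: 0.351
grasp_force: 0.0
21.2167 [ 0.55780344 -0.23527622  0.29522939] [-0.34069879 -0.02237569 -1.06355756]
knob 394 ((-6.6298017501831055, 54.787628173828125), 6.529635429382324)
```

View pics/s10.png

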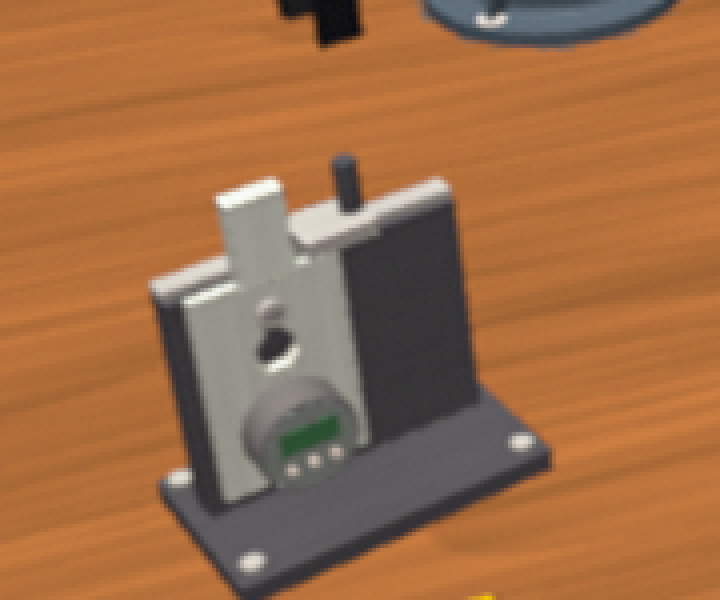

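The crop shows the keeper fully across: knob at (345,180), 54.8 mm from the screw, bar over the plate's shoulder. The plate is home and the gripper is clear.

```bash
python3 -c "
from rig import bot
print(bot.hand_in())"
```

```text
the job is handed in; nothing more can be done
None
```

The plate hangs fully home on the screw with the keeper fully closed over its shoulder (knob measured at 54.8 mm, 55 expected). The gripper is clear, no other bench items were touched, and the job was handed in at about 21 s; no pass/fail verdict was returned.

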